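# Clamp a gel tray in the casting stand

## Task

Set the orange gel tray flat into the bay of the grey casting stand, then turn the blue knob clockwise until the end gate has been pushed up against the tray and its roller drops into the notch of the cam, so that the tray stays clamped when you let go. Stop turning as soon as the roller is in: do not force the cam against its stop, do not tip the tray, and leave the comb, the bottle, the tube rack and the slide box where they are.

Things in the scene. Friction and masses are not known exactly. Their poses are not given: they have to be found in the camera images.
- caster: Grey gel casting stand, fixed to the bench. Origin under its middle, on the bench; its y axis runs along its length from the knob end (-y) to the fixed end wall (+y), z up. Base plate 100 mm (x) by 220 mm (y = -118 to +102), its top 18 mm above the bench. Along y: fixed wall, tray bay, sliding gate (62 mm wide, top 45 mm above the bench, face at y = -2.5 when open), rod bracket, cam and knob.
- end_wall (a point): Top edge of the fixed end wall on the tray side, y = +84 mm in the stand's frame, 47 mm above the bench (axes as caster). Below it is the face of a soft black gasket strip 60 mm wide, which gives way by up to 7 mm (about 1 N per mm).
- seat (a point): Where the tray's centre belongs when set into the open bay: on the stand's centre line, midway between gasket and open gate (86.5 mm apart), 30.5 mm above the bench; axes as caster. Clamping slides the tray about 4.5 mm on, to +y. Rounded guides 9.5 mm tall, 63 mm apart, stand beside the bay 29 and 31 mm either way along y, each 15 mm long; the middle is free for fingers.
- knob (a point): Point on the knob's vertical axis, mid-grip, 62 mm above the bench, 75 mm to -y of the stand's origin; it does not turn with the knob (axes as caster). Round blue knob, 40 mm diameter, 46 to 72 mm above the bench. Turns clockwise seen from above to clamp. The angle needed is not measured and differs each time: 0.95 to 1.5 rad. More than one grasp may be needed.
- cam_axis (a point): Point on the same axis in the white cam disc under the knob (top 33 mm above the bench, up to 36 mm radius); does not turn. Clockwise, the cam turns freely 0.05 to 0.5 rad, then 0.7 rad uphill against the springs (let go there, it springs back to the foot of the slope), over a 0.08 rad crest, and the roller drops into the notch. 0.05 rad on, a solid tooth meets the roller, 32 mm from the axis.
- gate (a joint): Travel of the sliding gate towards the tray, m: about 0 open, about 0.011 with the roller on the cam's crest, about 0.008 with the roller in the notch (clamped). A spring (3 N open, 6 N at the crest) drives the gate back towards the cam; the gasket adds up to 5 N.
- roller (a point): Centre of the brass roller, 8 mm diameter, at the end of the gate's push rod, 27 mm above the bench. It moves with the gate and touches only the cam, which presses on it with 3 N when open and up to about 13 N on the slope; at the stop tooth more than 18 N would be forcing it.
- tray_center (a point): Centre of the loose gel tray, half-way up. Trough of orange clear plastic with both ends open: 60 mm wide (its own x), 80 mm long (its own y), 25 mm tall, floor and side walls 5 mm thick, about 65 g; the same either way round. z up.
- comb_center (a point): Gel comb lying flat on the bench, 80 by 34 mm, 8 mm thick; its middle. Leave it alone.
- bottle: Glass bottle with a blue cap, 66 mm diameter, 130 mm tall; origin under its middle. Leave it alone.
- rack: Green tube rack with capped tubes, 70 by 120 mm, 88 mm tall; origin under its middle. Leave it alone.
- slidebox: White slide box, 60 by 85 mm, 30 mm tall; origin under its middle. Leave it alone.
There are look-alikes about, which are no part of the job. Leave any black or yellow look-alike of the part that bears tray_center alone.

How it is judged:
By the outcome, as a careful person would: the job done as asked, in the order asked, and still so for the second after the job is handed in, with the robot touching nothing.
It also fails if it takes over 61 s, if anything falls off the work surface, if the arm or the gripper's body presses on something with over 40 N, if the wrist force passes 120 N, or if a joint passes its speed limit or range.

## Robot

A 6-joint arm with a two-finger parallel gripper is mounted at the origin on the work surface. World frame = base frame: x ahead of the robot, y to its left, z up, the work surface at z = 0. Lengths are in m, angles in rad, forces in N, time in s.
With the tool pointing down it reaches from about 0.325 to 0.75 m from the base axis. Payload 7.6 kg.
Tool frame: the origin (TCP) lies between the finger pads; the fingertips stand 22 mm ahead of it and the grasp point (between the pads) lies 3 mm ahead of it; y points along the fingers, x is the direction in which the jaws open and shut, and the axes are right-handed (so a half turn about y gives the same grasp; the last joint's range is limited). The gripper opens to 85 mm and grips with 20 to 120 N. Pads are 22 mm wide; open, the fingers measure 114 mm over their backs; the gripper's body (76 mm by 85 mm) begins 54 mm behind the grasp point. The pads swing forward as they close: fully open they stand 13 mm farther back than shut.
Start: joints at [-1.3, 0.052, 1.401, -0, 1.689, -0.07], TCP at [0.176, -0.495, 0.253] pointing down, gripper open.
Joint ranges: [-2.9, 2.9], [-0.91, 2.17], [0.12, 2.37], [-1.06, 4.2], [0.26, 2.73], [-2.93, 2.93]. Speed limits (rad/s): [2.57, 2.57, 3.01, 3.14, 3.14, 3.14].

## Interface

Orientations are given as [roll, pitch, yaw] about the fixed x, y, z axes, in that order (R = Rz(yaw) Ry(pitch) Rx(roll)).
In Python, from rig import manip gives the robot as it stands. The module is installed in compiled form; this text tells all that it offers.
- The arm moves only by the shell command python3 -m handwheel 'ROWS' [OPENING]. ROWS is JSON, one flat list of numbers, 6 for each row, row after row: the shift along the tool's x, y, z each as a share of 15 cm, from -1 to 1, then the turn, a rotation vector about the tool's x, y, z each as a share of 60 degrees, from -1 to 1. A call has 1 to 10 rows; each row is the pose to reach, as a shift and turn from the pose commanded when the call began, along the tool's axes at that moment; what a row does not reach only later rows make up. A row lasts 1/8 s, in which the tool goes at most 62.5 mm and 10.7 degrees, less where a joint would pass 70% of its speed; a pose out of reach is approached as far as the arm can. A call with a number of a shift or a turn outside -1 to 1 is refused whole. A call with a gripper value outside its range is refused whole. OPENING is the closure, from -1 (fully open) to 1 (shut), set as the call begins (- or left out, the last holds). The fingers move at their own pace and stop on an object; the grip force is fixed at half the most. Time passes only in rows, so rows that repeat a pose let the fingers close. It gives the time, the measured TCP pose, the force and the opening at its end, in the units of the state.
- manip.state(): the state, without advancing time (a new reading comes with each control period).
- manip.capture(name): name is "scene" or "top" or "wrist"; returns a dict with "frame" (384x512x3 uint8, red, green, blue), "fx", "fy", "cx", "cy" (pixels), "R" (3x3) and "t" (3): a world point X has camera coordinates R X + t; the wrist camera has in their place "mount" (4x4, takes a point from camera to tool coordinates, whose origin is the TCP and whose axes are the tool frame's). Camera axes: x right, y down, z forward; pixel columns grow to the right and rows downward; lengths in m; the calibration is good to about 2 mm. The wrist camera is an equidistant fisheye: a pixel r from the principal point sees the ray r / f radians off the axis. A picture is of the moment at which its call begins: read the wrist's pose just before it. There is no depth.
- manip.job_done(): hands the job in, once; it reports no verdict.
The state is a dict: "time_s": time; "q": joint angles; "joint_vel": joint speeds; "joint_efforts": joint torques, N m; "ee_pos": TCP position; "tcp_rot": TCP orientation; "wrist_force": force on the tool from outside, world axes, zero at the start; "torque": the same for the moment, N m; "finger_gap": finger opening in m.
Only numpy, scipy, OpenCV 4.12 (cv2) and the standard library are available. Lean on these libraries where they do the work, as an engineer would, in place of code of your own. Each camera call takes 0.05 s, during which the arm holds its last target.

## Working session

There is one attempt and no reset: what is moved stays moved. The work goes in short steps, Python scripts to look and compute and a shell command to move; the robot and the scene stay as the last step left them, time stands still between calls to the robot, and variables do not carry over. Pictures are saved under pics/ and viewed, and the job is handed in when it is done.

```bash
mkdir -p pics
python3 - <<'E'
from rig import manip
import cv2
s=manip.state();print({k:(v if not hasattr(v,'round') or isinstance(v,float) else v) for k,v in s.items()})
for n in ("scene","top","wrist"):
    c=manip.capture(n);cv2.imwrite(f"pics/{n}0.png",c["frame"][:,:,::-1])
    print(n,{k:v for k,v in c.items() if k!="frame"})
E
```

```text
{'time_s': 0.0, 'q': array([-1.30031427e+00,  5.28327453e-02,  1.40174044e+00,  2.08962661e-05,
        1.68856073e+00, -7.03242196e-02]), 'joint_vel': array([ 5.54242338e-04,  8.28964719e-04, -8.57594924e-04, -7.32861259e-05,
       -4.58460456e-04,  3.86013812e-04]), 'joint_efforts': array([ 6.10399493e-04, -3.81666434e+01, -3.60190058e+01, -4.77513922e-07,
        6.14696735e-03,  9.80033121e-06]), 'ee_pos': array([ 0.17542471, -0.49454819,  0.25246655]), 'tcp_rot': array([-1.57066732e+00,  1.53599805e-03, -1.22998752e+00]), 'wrist_force': array([ 0.36179357, -0.47993793,  0.00790265]), 'torque': array([-0.02369571,  0.01593284, -0.04062425]), 'finger_gap': 0.08539508415979963}
scene {'fx': 375.7107651592439, 'fy': 375.7107651592439, 'cx': 255.96752889583976, 'cy': 193.26027348396858, 'R': array([[ 0.44975417,  0.89308557, -0.0109245 ],
       [ 0.48660751, -0.25527352, -0.83549301],
       [-0.74895549,  0.37045052, -0.54939247]]), 't': array([-0.26415264, -0.20939668,  1.6250477 ])}
top {'fx': 479.9852222789332, 'fy': 479.9852222789332, 'cx': 252.56109918813658, 'cy': 189.27194102321943, 'R': array([[-9.96915386e-02, -9.95018228e-01,  5.68987379e-04],
       [-9.73522603e-01,  9.74196263e-02, -2.06792546e-01],
       [ 2.05706922e-01, -2.11693892e-02, -9.78384648e-01]]), 't': array([0.06094337, 0.56967964, 1.23097649])}
wrist {'fx': 297.3186396354542, 'fy': 297.3186396354542, 'cx': 253.35315014756867, 'cy': 195.26573192419838, 'mount': array([[ 9.99999890e-01, -2.13794515e-04, -4.18545171e-04,
         3.94749443e-06],
       [ 3.37001111e-04, -2.94557553e-01,  9.55633682e-01,
        -1.21261013e-01],
       [-3.27594881e-04, -9.55633718e-01, -2.94557448e-01,
         7.51900188e-02],
       [ 0.00000000e+00,  0.00000000e+00,  0.00000000e+00,
         1.00000000e+00]])}
```

View pics/scene0.png

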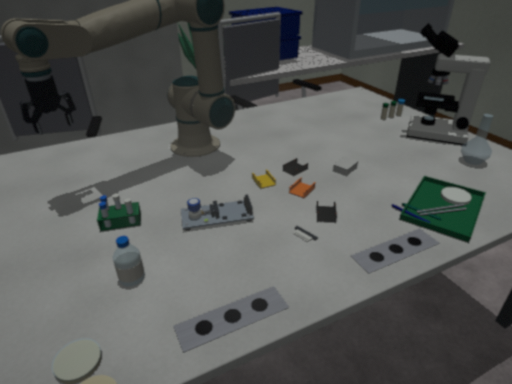

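View pics/top0.png

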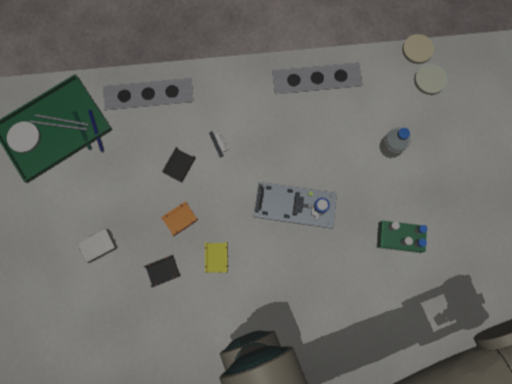

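View pics/wrist0.png

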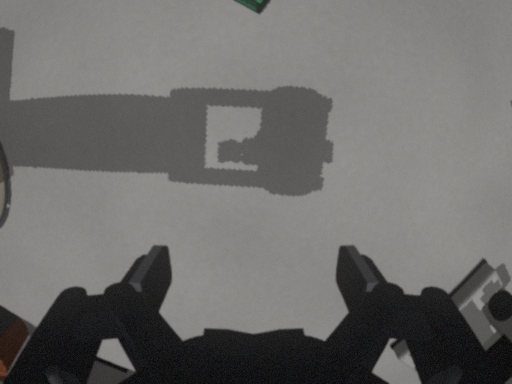

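Run:
```python
import cv2
a=cv2.imread("pics/top0.png")
cv2.imwrite("pics/ct.png",cv2.resize(a[195:243,150:214],None,fx=10,fy=10,interpolation=cv2.INTER_CUBIC))
cv2.imwrite("pics/cs.png",cv2.resize(a[172:236,248:344],None,fx=8,fy=8,interpolation=cv2.INTER_CUBIC))
```

```text
(no output)
```

View pics/ct.png

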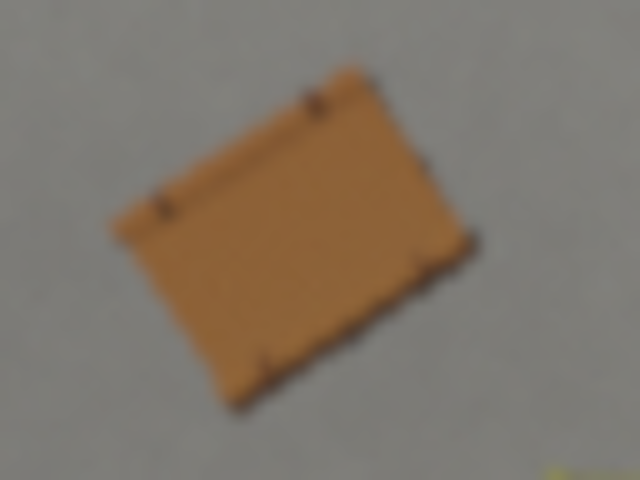

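View pics/cs.png

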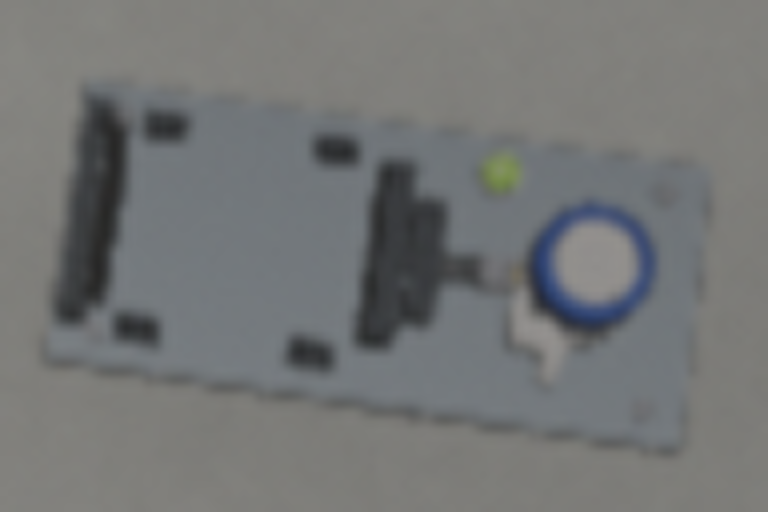

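```bash
cat > h.py <<'E'
from rig import manip
import cv2, numpy as np
from scipy.optimize import least_squares, minimize
def proj(c,X):
    Y=np.atleast_2d(X)@c["R"].T+c["t"]; return np.c_[c["fx"]*Y[:,0]/Y[:,2]+c["cx"], c["fy"]*Y[:,1]/Y[:,2]+c["cy"]]
def ray(c,uv,z):
    uv=np.atleast_2d(uv); d=np.c_[(uv[:,0]-c["cx"])/c["fx"],(uv[:,1]-c["cy"])/c["fy"],np.ones(len(uv))]@c["R"]
    o=-c["R"].T@c["t"]; return o+d*((z-o[2])/d[:,2])[:,None]
def Rz(a): return np.array([[np.cos(a),-np.sin(a),0],[np.sin(a),np.cos(a),0],[0,0,1]])
def hullfit(caps,masks,box,x0):
    # box: (xmin,xmax,ymin,ymax,zmin,zmax) local
    P=np.array([[x,y,z] for x in box[:2] for y in box[2:4] for z in box[4:]])
    S=8
    def cost(p):
        t=0
        for c,m in zip(caps,masks):
            uv=proj(c,P@Rz(p[2]).T+[p[0],p[1],0])
            h=cv2.convexHull(uv.astype(np.float32))
            x,y,w,hh=m[1]
            im=np.zeros((hh*S,w*S),np.uint8)
            q=((h.reshape(-1,2)-[x,y]+0.5)*S-0.5)
            cv2.fillConvexPoly(im,np.round(q*16).astype(int),1,shift=4)
            t+=np.mean(np.abs(im.astype(float)-m[2]))*w*hh
        return t
    best=None
    for s in range(3):
        r=minimize(cost,x0 if best is None else best.x,method="Nelder-Mead",options=dict(initial_simplex=np.array([x0 if best is None else best.x]*4)+np.vstack([np.zeros(3),np.diag([.008,.008,.1])]),xatol=1e-5,fatol=1e-3))
        best=r
    return best.x,best.fun
def mk(m,pad=5,S=8):
    n,l,st,ce=cv2.connectedComponentsWithStats(m.astype(np.uint8))
    i=1+np.argmax(st[1:,4]); mm=(l==i).astype(np.float32)
    x,y,w,h=st[i,:4]; x-=pad;y-=pad;w+=2*pad;h+=2*pad
    sub=mm[y:y+h,x:x+w]; return (mm,(x,y,w,h),(cv2.resize(sub,None,fx=S,fy=S,interpolation=cv2.INTER_LINEAR)>.5).astype(float)),st[i]
E
python3 - <<'E'
from h import *
tc=manip.capture("top");sc=manip.capture("scene")
print("camtop",-tc["R"].T@tc["t"], "camscene",-sc["R"].T@sc["t"])
def omask(c,roi):
    hsv=cv2.cvtColor(c["frame"],cv2.COLOR_RGB2HSV); m=(hsv[...,0]<17)&(hsv[...,1]>100)&(hsv[...,2]>40)
    k=np.zeros_like(m); x0,y0,x1,y1=roi;k[y0:y1,x0:x1]=1; return m&k
mt,st=mk(omask(tc,(150,195,214,243))); ms,ss=mk(omask(sc,(280,170,325,205)))
print(st,ss)
g=ray(tc,[[179.5,218.5]],0.0125)[0]; print("g",g)
B=(-.03,.03,-.04,.04,0,.025)
for caps,ms_ in (([tc],[mt]),([sc],[ms]),([tc,sc],[mt,ms])):
    for y0 in (0.5,):
        print(hullfit(caps,ms_,B,np.array([g[0],g[1],y0])), hullfit(caps,ms_,B,np.array([g[0],g[1],-y0])))
f=lambda U,V:((U+.5)/8-.5+248,(V+.5)/8-.5+172)
C=ray(tc,[f(85,82),f(710,165),f(680,455),f(42,360)],0.018); print(C.round(4))
print([np.linalg.norm(C[i]-C[(i+1)%4]).round(4) for i in range(4)])
k=ray(tc,[f(595,263)],.072);print("knob",k)
E
```

```text
camtop [0.30745115 0.03120081 1.32213933] camscene [ 1.43778614 -0.41954228  0.71495378]
[162 202  35  33 632] [290 179  25  18 266]
g [0.52099739 0.21120831 0.0125    ]
(array([0.52297517, 0.21242345, 0.51796511]), np.float64(62.64062499999999)) (array([0.52209927, 0.21225356, 0.50547519]), np.float64(63.09374999999999))
(array([0.5183504 , 0.21421179, 0.62014802]), np.float64(98.67187500000001)) (array([ 0.52459   ,  0.20912649, -0.63908636]), np.float64(114.515625))
(array([0.52202789, 0.21201547, 0.54387812]), np.float64(171.265625)) (array([ 0.52244491,  0.2111151 , -0.63532017]), np.float64(392.703125))
[[ 0.6012 -0.0147  0.018 ]
 [ 0.5503 -0.2273  0.018 ]
 [ 0.4512 -0.2035  0.018 ]
 [ 0.5054  0.0099  0.018 ]]
[np.float64(0.2186), np.float64(0.102), np.float64(0.2202), np.float64(0.0989)]
knob [[ 0.5112366  -0.17432568  0.072     ]]
```

```bash
cat > go.py <<'E'
import sys
from h import *
from scipy.spatial.transform import Rotation as Ro
def Rs(s): return Ro.from_euler("xyz",s["tcp_rot"]).as_matrix()
def show():
    s=manip.state(); print("t",round(s["time_s"],2),"pos",s["ee_pos"].round(4),"rpy",s["tcp_rot"].round(3),"F",s["wrist_force"].round(1),"T",s["torque"].round(2),"gap",round(s["finger_gap"],4),"q",s["q"].round(2)); return s
def to(x,y,z,yaw):
    s=show(); R=Rs(s); d=R.T@(np.array([x,y,z])-s["ee_pos"])
    Rt=Rz(yaw)@Ro.from_euler("x",-np.pi/2).as_matrix()
    rv=Ro.from_matrix(R.T@Rt).as_rotvec()
    print("shift share",(d/.15).round(3),"turn share",(rv/np.radians(60)).round(3))
if __name__=="__main__":
    a=list(map(float,sys.argv[1:])); to(*a) if a else show()
E
python3 go.py 0.522 0.212 0.2 0.52
```

```text
t 0.25 pos [ 0.1755 -0.4947  0.2529] rpy [-1.571e+00  1.000e-03 -1.230e+00] F [0.2 0.1 0.3] T [-0.01  0.01  0.03] gap 0.0853 q [-1.3   0.05  1.4  -0.    1.69 -0.07]
shift share [-3.668  0.355  3.752] turn share [-1.000e-03 -1.671e+00 -0.000e+00]
```

```bash
python3 -m handwheel '[-0.3,0,0.3,0,0,0,-0.6,0,0.6,0,0,0,-1,0,1,0,0,0,-1,0,1,0,0,0,-1,0,1,0,0,0]'; python3 -m handwheel '[-0.3,0,0.3,0,-0.17,0,-0.6,0,0.6,0,-0.33,0,-0.8,0,0.85,0,-0.5,0,-0.8,0,0.85,0,-0.67,0,-0.8,0,0.85,0,-0.84,0,-0.8,0,0.85,0,-0.84,0]'; python3 go.py 0.51 -0.02 0.26 -0.24
```

```text
time_s: 0.88
ee_pos: [0.2673, -0.3023, 0.2536]
tcp_rot: [-1.57, -0.001, -1.227]
wrist_force: [0.1, 0.1, 0.3]
finger_gap: 0.0852
time_s: 1.62
ee_pos: [0.3468, -0.1484, 0.2532]
tcp_rot: [-1.571, 0.0, -0.353]
wrist_force: [0.0, -1.1, -0.7]
finger_gap: 0.0852
t 1.62 pos [ 0.3468 -0.1484  0.2532] rpy [-1.571  0.    -0.353] F [ 0.  -1.1 -0.7] T [-0.02 -0.01  0.02] gap 0.0852 q [-0.5  -0.38  1.79 -0.    1.74 -0.15]
shift share [ 0.725 -0.046  1.179] turn share [ 0.    -0.108 -0.   ]
```

```bash
python3 -m handwheel '[0.3,0,0.3,0,-0.1,0,0.55,0,0.6,0,-0.1,0,0.8,0,0.8,0,-0.1,0,0.8,0,0.8,0,-0.1,0,0.8,0,0.8,0,-0.1,0]';  python3 - <<'E'
from go import *
s=show();c=manip.capture("wrist");cv2.imwrite("pics/w1.png",c["frame"][:,:,::-1]);np.savez("w1.npz",pos=s["ee_pos"],R=Rs(s))
E
```

```text
time_s: 2.25
ee_pos: [0.5004, -0.0768, 0.253]
tcp_rot: [-1.571, 0.001, -0.249]
wrist_force: [-0.3, -0.1, -0.6]
finger_gap: 0.0852
t 2.25 pos [ 0.5004 -0.0768  0.253 ] rpy [-1.571e+00  1.000e-03 -2.490e-01] F [-0.3 -0.1 -0.6] T [-0.01 -0.   -0.04] gap 0.0852 q [-0.23 -0.    1.45 -0.    1.69  0.02]
```

View pics/w1.png

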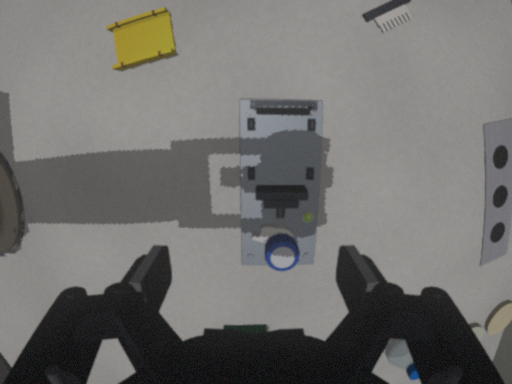

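```bash
cat >> go.py <<'E'
def wray(c,pos,R,uv,z):
    uv=np.atleast_2d(uv).astype(float); v=(uv-[c["cx"],c["cy"]]); r=np.linalg.norm(v,axis=1); th=r/c["fx"]
    d=np.c_[v/np.maximum(r,1e-9)[:,None]*np.sin(th)[:,None],np.cos(th)]
    M=c["mount"]; d=d@M[:3,:3].T@R.T; o=R@M[:3,3]+pos
    return o+d*((z-o[2])/d[:,2])[:,None]
def wproj(c,pos,R,X):
    M=c["mount"]; P=((np.atleast_2d(X)-pos)@R-M[:3,3])@M[:3,:3]
    th=np.arctan2(np.hypot(P[:,0],P[:,1]),P[:,2]); n=np.hypot(P[:,0],P[:,1])
    return np.c_[c["cx"]+c["fx"]*th*P[:,0]/n, c["cy"]+c["fy"]*th*P[:,1]/n]
E
sed -i '/^if __name__/,/^    a=list/{H;d}' go.py
python3 - <<'E'
import cv2
a=cv2.imread("pics/w1.png")
cv2.imwrite("pics/w1a.png",cv2.resize(a[92:192,230:335],None,fx=6,fy=6,interpolation=cv2.INTER_CUBIC))
cv2.imwrite("pics/w1b.png",cv2.resize(a[175:275,230:335],None,fx=6,fy=6,interpolation=cv2.INTER_CUBIC))
E
cat >> go.py <<'E'
if __name__=="__main__":
    a=list(map(float,sys.argv[1:])); to(*a) if a else show()
E
```

```text
(no output)
```

View pics/w1a.png

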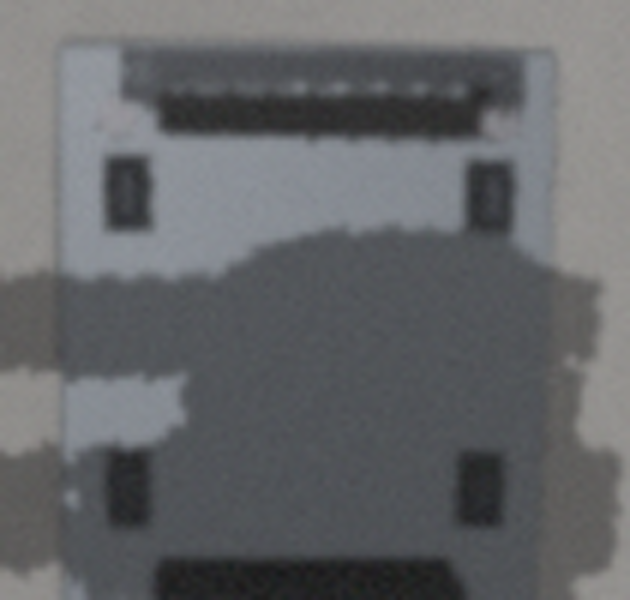

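View pics/w1b.png

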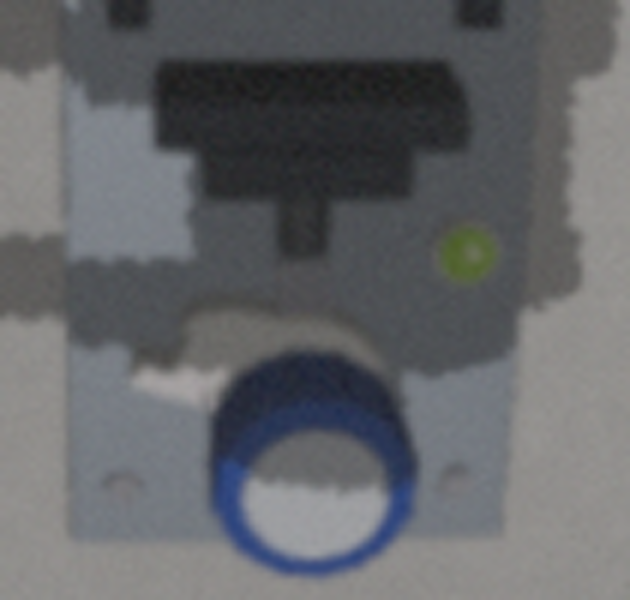

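Run:
```python
from go import *
c=manip.capture("wrist");d=np.load("w1.npz");pos,R=d["pos"],d["R"]
f=lambda U,V,o:((U+.5)/6-.5+230,(V+.5)/6-.5+o)
cor=[f(60,44,92),f(553,50,92),f(68,537,175),f(502,537,175)]
gd=[f(128,192,92),f(490,197,92),f(128,488,92),f(481,488,92)]
C=wray(c,pos,R,cor,.018); print(C.round(4)); G=wray(c,pos,R,gd,.024); print(G.round(4)); K=wray(c,pos,R,[f(313,489,175)],.072);print(K)
for n,(a,b) in {"top":(0,1),"L":(0,2),"bot":(2,3),"R":(1,3)}.items(): print(n,np.linalg.norm(C[a]-C[b]).round(4))
L=np.array([[-.05,.102],[.05,.102],[-.05,-.118],[.05,-.118]])
def res(p):
    T=np.array([[np.cos(p[2]),-np.sin(p[2])],[np.sin(p[2]),np.cos(p[2])]])
    return np.r_[((L@T.T+p[:2])-C[:,:2]).ravel(), (np.array([[0,-.075]])@T.T+p[:2]-K[:,:2]).ravel()]
r=least_squares(res,[.529,-.101,-.24]);print(r.x,(r.fun*1e3).round(1))
o=r.x; y=np.array([-np.sin(o[2]),np.cos(o[2])]); print("seat",o[:2]+.04075*y,"knob",o[:2]-.075*y)
print("guide local",((G[:,:2]-o[:2])@np.array([[np.cos(o[2]),-np.sin(o[2])],[np.sin(o[2]),np.cos(o[2])]])).round(4))
```

```text
[[ 0.5051  0.0089  0.018 ]
 [ 0.6004 -0.0146  0.018 ]
 [ 0.4505 -0.2021  0.018 ]
 [ 0.5478 -0.2283  0.018 ]]
[[ 0.5108 -0.0228  0.024 ]
 [ 0.58   -0.0403  0.024 ]
 [ 0.4961 -0.0804  0.024 ]
 [ 0.5658 -0.0977  0.024 ]]
[[ 0.50942234 -0.17349287  0.072     ]]
top 0.0981
L 0.218
bot 0.1008
R 0.22
[ 0.52790221 -0.10116909 -0.24812968] [-0.6  1.1  1.   0.  -0.  -1.1 -0.4  0.4  0.1 -0.4]
seat [ 0.53791006 -0.06166712] knob [ 0.50948286 -0.1738721 ]
guide local [[-0.0358  0.0718]
 [ 0.0355  0.0718]
 [-0.0359  0.0124]
 [ 0.0359  0.0127]]
```

```bash
python3 go.py 0.522 0.212 0.16 0.52
```

```text
t 2.35 pos [ 0.5001 -0.0769  0.2537] rpy [-1.571e+00 -1.000e-03 -2.480e-01] F [-0.4  0.1 -0.3] T [-0.01 -0.02  0.01] gap 0.0851 q [-0.23 -0.    1.46 -0.    1.69  0.02]
shift share [-0.333  0.624  1.903] turn share [ 0.001 -0.734  0.001]
```

```bash
python3 -m handwheel '[0,0,0.35,0,-0.17,0,-0.1,0,0.7,0,-0.34,0,-0.2,0,1,0,-0.5,0,-0.2,0,1,0,-0.68,0,-0.2,0,1,0,-0.734,0]'; python3 go.py 0.522 0.212 0.16 0.52
```

```text
time_s: 2.98
ee_pos: [0.5076, 0.0765, 0.2542]
tcp_rot: [-1.572, -0.001, 0.525]
wrist_force: [-0.3, -0.7, 0.3]
finger_gap: 0.0854
t 2.98 pos [0.5076 0.0765 0.2542] rpy [-1.572e+00 -1.000e-03  5.250e-01] F [-0.3 -0.7  0.3] T [-0.   -0.03  0.02] gap 0.0854 q [ 0.08  0.02  1.43 -0.    1.69 -0.45]
shift share [0.535 0.628 0.734] turn share [0.001 0.005 0.001]
```

```bash
python3 -m handwheel '[0.3,0,0,0,0,0,0.53,0,0,0,0,0,0.53,0,0,0,0,0]'
python3 - <<'E'
from go import *
s=show();c=manip.capture("wrist");np.savez("w2.npz",pos=s["ee_pos"],R=Rs(s))
print(wproj(c,s["ee_pos"],Rs(s),[[.522,.212,.0125]]))
a=c["frame"][:,:,::-1];cv2.imwrite("pics/w2f.png",a);cv2.imwrite("pics/w2.png",cv2.resize(a[110:210,200:305],None,fx=6,fy=6,interpolation=cv2.INTER_CUBIC))
E
```

```text
time_s: 3.35
ee_pos: [0.5775, 0.1163, 0.253]
tcp_rot: [-1.571, 0.0, 0.522]
wrist_force: [0.1, 0.0, 0.1]
finger_gap: 0.0853
t 3.35 pos [0.5775 0.1163 0.253 ] rpy [-1.571  0.     0.522] F [0.1 0.  0.1] T [-0.02  0.04 -0.01] gap 0.0853 q [ 0.14  0.23  1.2  -0.    1.71 -0.39]
[[253.17573005  77.52068266]]
```

View pics/w2.png

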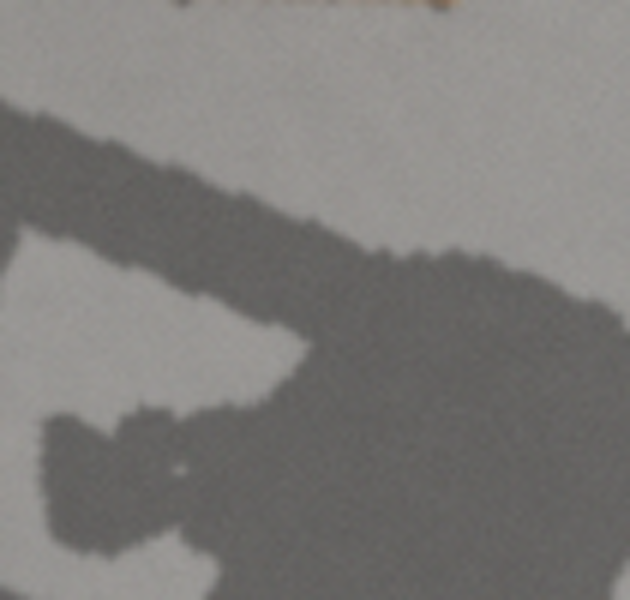

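View pics/w2f.png

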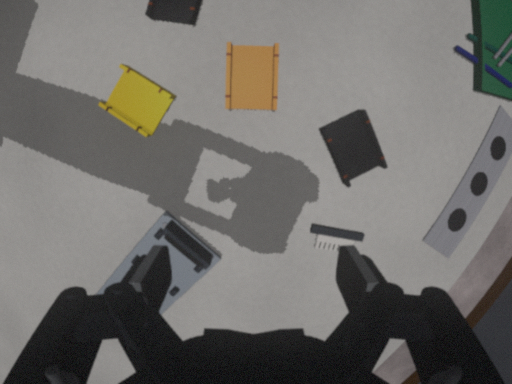

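Run:
```python
import cv2
a=cv2.imread("pics/w2f.png");cv2.imwrite("pics/w2c.png",cv2.resize(a[35:120,215:290],None,fx=7,fy=7,interpolation=cv2.INTER_CUBIC))
```

```text
(no output)
```

View pics/w2c.png

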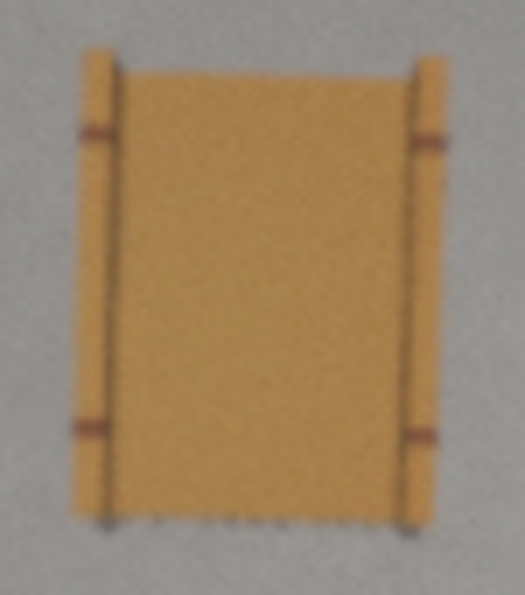

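```bash
python3 - <<'E'
from go import *
c=manip.capture("wrist");d=np.load("w2.npz");pos,R=d["pos"],d["R"]
f=lambda U,V:((U+.5)/7-.5+215,(V+.5)/7-.5+35)
C=wray(c,pos,R,[f(82,48),f(448,56),f(72,516),f(434,521)],.025)
print(C.round(4),[np.linalg.norm(C[a]-C[b]).round(4) for a,b in ((0,1),(2,3),(0,2),(1,3))])
m=C.mean(0); v=C[0]+C[1]-C[2]-C[3]; u=C[1]+C[3]-C[0]-C[2]; print(m,"yaw",np.arctan2(-v[0],v[1]),np.arctan2(u[1],u[0]))
E
python3 go.py 0.522 0.212 0.1 0.51
```

```text
[[0.4738 0.2337 0.025 ]
 [0.5268 0.2624 0.025 ]
 [0.512  0.1634 0.025 ]
 [0.5645 0.1925 0.025 ]] [np.float64(0.0603), np.float64(0.06), np.float64(0.08), np.float64(0.0795)]
[0.51929405 0.21299372 0.025     ] yaw 0.4965989514789535 0.5014199481415373
t 3.45 pos [0.5765 0.1156 0.2537] rpy [-1.571 -0.     0.522] F [ 0.6  0.7 -0.3] T [-0.04 -0.05 -0.01] gap 0.0855 q [ 0.14  0.23  1.2  -0.    1.71 -0.39]
shift share [0.005 1.024 0.739] turn share [0.    0.011 0.   ]
```

```bash
python3 go.py 0.5198 0.2128 0.1 0.50
```

```text
t 3.45 pos [0.5765 0.1156 0.2537] rpy [-1.571 -0.     0.522] F [ 0.6  0.7 -0.3] T [-0.04 -0.05 -0.01] gap 0.0855 q [ 0.14  0.23  1.2  -0.    1.71 -0.39]
shift share [-0.005  1.024  0.751] turn share [0.    0.021 0.   ]
```

```bash
python3 -m handwheel '[0,0.2,0.35,0,0,0,0,0.5,0.75,0,0.02,0,0,0.8,0.75,0,0.02,0,0,1,0.75,0,0.02,0,0,1,0.75,0,0.02,0,0,1,0.75,0,0.02,0]' -1; python3 go.py 0.5198 0.2128 0.026 0.50
```

```text
time_s: 4.2
ee_pos: [0.5216, 0.2135, 0.1057]
tcp_rot: [-1.572, -0.003, 0.501]
wrist_force: [-0.5, -0.8, 0.5]
finger_gap: 0.0857
t 4.2 pos [0.5216 0.2135 0.1057] rpy [-1.572 -0.003  0.501] F [-0.5 -0.8  0.5] T [ 0.01 -0.04  0.07] gap 0.0857 q [ 0.32  0.25  1.48 -0.    1.41 -0.18]
shift share [-0.015  0.532  0.002] turn share [0.001 0.001 0.003]
```

```bash
python3 -m handwheel '[-0.01,0.25,0,0,0,0,-0.01,0.45,0,0,0,0,-0.01,0.53,0,0,0,0,-0.01,0.53,0,0,0,0]'
python3 - <<'E'
from go import *
s=show();c=manip.capture("wrist");cv2.imwrite("pics/w3.png",c["frame"][:,:,::-1])
E
```

```text
time_s: 4.7
ee_pos: [0.52, 0.2131, 0.0248]
tcp_rot: [-1.571, -0.001, 0.502]
wrist_force: [-0.2, -0.3, 0.6]
finger_gap: 0.0853
t 4.7 pos [0.52   0.2131 0.0248] rpy [-1.571e+00 -1.000e-03  5.020e-01] F [-0.2 -0.3  0.6] T [ 0.01 -0.01 -0.01] gap 0.0853 q [ 0.32  0.35  1.53 -0.    1.26 -0.18]
```

View pics/w3.png

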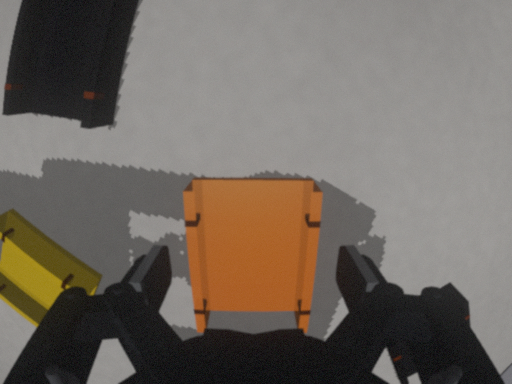

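```bash
python3 -m handwheel '[0,0,0,0,0,0,0,0,0,0,0,0,0,0,0,0,0,0,0,0,0,0,0,0,0,0,0,0,0,0,0,0,0,0,0,0]' 1; python3 -m handwheel '[0,0,0,0,0,0,0,0,0,0,0,0]'; python3 go.py
```

```text
time_s: 5.5
ee_pos: [0.5205, 0.2135, 0.0256]
tcp_rot: [-1.571, -0.003, 0.502]
wrist_force: [0.0, 0.1, 5.3]
finger_gap: 0.0587
time_s: 5.75
ee_pos: [0.5205, 0.2135, 0.0256]
tcp_rot: [-1.572, -0.003, 0.502]
wrist_force: [-0.6, -0.3, 6.7]
finger_gap: 0.0587
t 5.75 pos [0.5205 0.2135 0.0256] rpy [-1.572 -0.003  0.502] F [-0.6 -0.3  6.7] T [-0.06  0.24 -0.  ] gap 0.0587 q [ 0.32  0.35  1.53 -0.    1.25 -0.18]
```

```bash
python3 -m handwheel '[0,-0.1,0,0,0,0,0,-0.3,0,0,0,0,0,-0.6,0,0,0,0,0,-0.7,0,0,0,0,0,-0.7,0,0,0,0]'
python3 - <<'E'
from go import *
s=show();c=manip.capture("wrist");cv2.imwrite("pics/w4.png",c["frame"][:,:,::-1])
to(.5379,-.0617,.13,-.248)
E
```

```text
time_s: 6.38
ee_pos: [0.5198, 0.2133, 0.1298]
tcp_rot: [-1.571, -0.002, 0.502]
wrist_force: [0.4, 0.5, -2.0]
finger_gap: 0.0584
t 6.38 pos [0.5198 0.2133 0.1298] rpy [-1.571 -0.002  0.502] F [ 0.4  0.5 -2. ] T [ 0.03 -0.01  0.02] gap 0.0584 q [ 0.32  0.23  1.46 -0.    1.45 -0.18]
t 6.42 pos [0.5191 0.213  0.128 ] rpy [-1.571e+00  1.000e-03  5.020e-01] F [-0.2 -0.6 -0.8] T [-0.04  0.03 -0.02] gap 0.0587 q [ 0.32  0.23  1.46 -0.    1.45 -0.18]
shift share [-0.771 -0.013 -1.666] turn share [ 0.     0.716 -0.001]
```

View pics/w4.png

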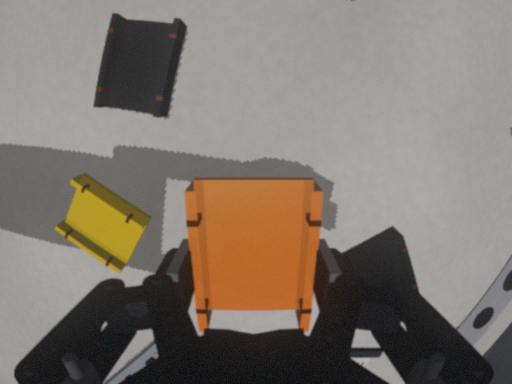

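Run:
```python
import cv2
a=cv2.imread("pics/w4.png");cv2.imwrite("pics/w4c.png",cv2.resize(a[165:345,170:340],None,fx=4,fy=4,interpolation=cv2.INTER_CUBIC)[:600])
cv2.imwrite("pics/w4d.png",cv2.resize(a[285:345,170:340],None,fx=4.5,fy=4.5,interpolation=cv2.INTER_CUBIC))
```

```text
(no output)
```

View pics/w4c.png

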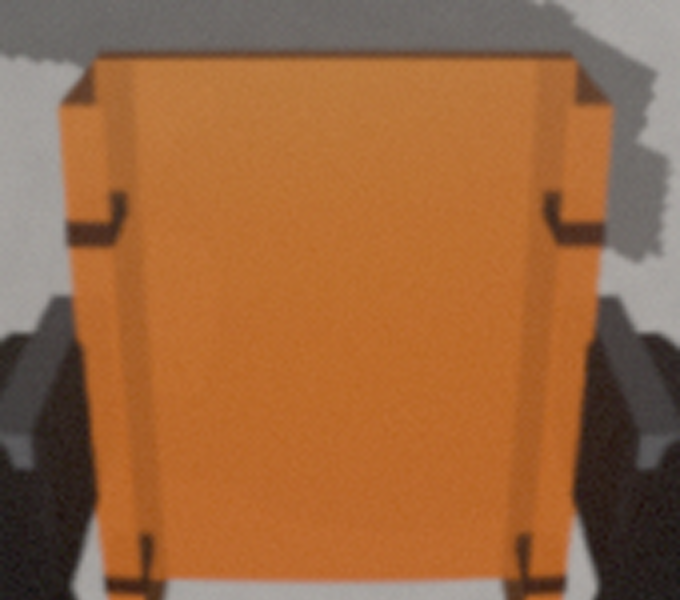

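View pics/w4d.png

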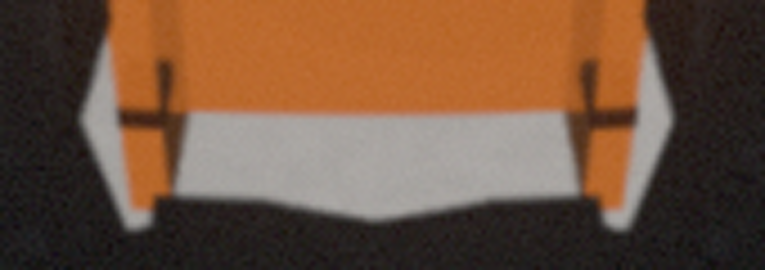

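```bash
python3 - <<'E'
from go import *
c=manip.capture("wrist")
f=lambda U,V,s,o:((U+.5)/s-.5+170,(V+.5)/s-.5+o)
ob=np.array([f(61,106,4,165),f(613,106,4,165),f(130,208,4.5,285),f(632,208,4.5,285)])
L=np.array([[-.03,-.0125,.04],[.03,-.0125,.04],[-.03,-.0125,-.04],[.03,-.0125,-.04]])
def X(p): return L@Ro.from_rotvec([p[3],p[4],0]).as_matrix().T+p[:3]
r=least_squares(lambda p:(wproj(c,np.zeros(3),np.eye(3),X(p))-ob).ravel(),[0,.014,0,0,0]);print(r.x.round(4),r.fun.round(1))
E
python3 go.py .5379 -.0617 .13 -.248
```

```text
[ 0.0005  0.0126 -0.0004  0.0003 -0.0021] [-0.2 -0.1  0.4 -0.4  1.   0.4 -1.2  0.2]
t 6.47 pos [0.5187 0.2129 0.1271] rpy [-1.57   0.003  0.502] F [ 0.2 -0.1 -0.7] T [-0.01  0.02  0.02] gap 0.0587 q [ 0.32  0.23  1.46 -0.    1.45 -0.18]
shift share [-0.769 -0.018 -1.666] turn share [ 0.001  0.716 -0.003]
```

```bash
python3 -m handwheel '[-0.15,0,-0.3,0,0.15,0,-0.3,0,-0.6,0,0.3,0,-0.45,0,-0.95,0,0.45,0,-0.45,0,-1,0,0.6,0,-0.45,0,-1,0,0.716,0,-0.45,0,-1,0,0.716,0]'; python3 go.py .5379 -.0617 .13 -.248
```

```text
time_s: 7.22
ee_pos: [0.5316, 0.049, 0.1269]
tcp_rot: [-1.572, 0.003, -0.247]
wrist_force: [-0.5, -0.7, -1.2]
finger_gap: 0.0584
t 7.22 pos [0.5316 0.049  0.1269] rpy [-1.572  0.003 -0.247] F [-0.5 -0.7 -1.2] T [-0.01 -0.    0.02] gap 0.0584 q [ 0.02  0.16  1.54 -0.    1.44  0.27]
shift share [ 0.221 -0.021 -0.705] turn share [ 0.001  0.001 -0.003]
```

```bash
python3 -m handwheel '[0.1,0,-0.35,0,0,0,0.22,0,-0.7,0,0,0,0.22,0,-0.7,0,0,0,0.22,0.2,-0.7,0,0,0,0.22,0.2,-0.7,0,0,0]'
python3 - <<'E'
from go import *
s=show();c=manip.capture("wrist");cv2.imwrite("pics/w5.png",c["frame"][:,:,::-1])
P=[]
for i in range(6): s=manip.state(); P.append(s["ee_pos"]); manip.capture("top") if i<3 else 0
print(np.array(P).round(4))
to(.5379,-.0617,.1,-.248)
E
```

```text
time_s: 7.85
ee_pos: [0.5368, -0.0595, 0.0957]
tcp_rot: [-1.571, 0.007, -0.245]
wrist_force: [0.6, 0.4, -1.0]
finger_gap: 0.0582
t 7.85 pos [ 0.5368 -0.0595  0.0957] rpy [-1.571  0.007 -0.245] F [ 0.6  0.4 -1. ] T [-0.01  0.02 -0.06] gap 0.0582 q [-0.18  0.21  1.55  0.    1.39  0.07]
[[ 0.5378 -0.0597  0.0975]
 [ 0.5386 -0.0599  0.0988]
 [ 0.5391 -0.0601  0.0996]
 [ 0.5392 -0.0602  0.0999]
 [ 0.5392 -0.0602  0.0999]
 [ 0.5392 -0.0602  0.0999]]
t 8.05 pos [ 0.5392 -0.0602  0.0999] rpy [-1.571e+00 -1.000e-03 -2.460e-01] F [-0.4  0.3 -0.2] T [-0.   -0.03  0.03] gap 0.0585 q [-0.18  0.21  1.55 -0.    1.39  0.07]
shift share [-0.006 -0.001 -0.012] turn share [-0.     0.002  0.001]
```

View pics/w5.png

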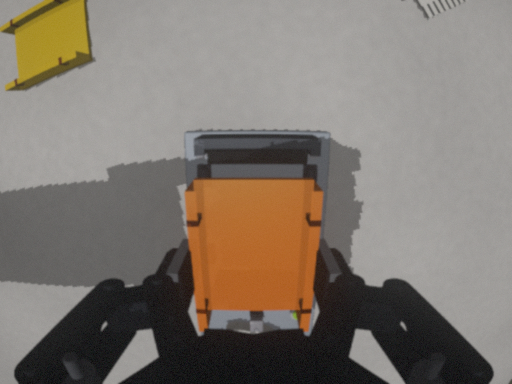

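Run:
```python
from go import *
s=show();c=manip.capture("wrist");a=c["frame"][:,:,::-1].copy();cv2.imwrite("pics/w6.png",a)
o=np.array([.5279,-.1012]);th=-.248
def W(x,y,z): return np.r_[o+np.array([[np.cos(th),-np.sin(th)],[np.sin(th),np.cos(th)]])@[x,y],z]
pts=[W(-.05,.102,.018),W(.05,.102,.018),W(-.03,.084,.047),W(.03,.084,.047)]
uv=wproj(c,s["ee_pos"],Rs(s),pts);print(uv.round(1))
b=cv2.resize(a[120:200,175:340],None,fx=4.8,fy=4.8,interpolation=cv2.INTER_CUBIC)
for u,v in uv: cv2.drawMarker(b,(int((u-175+.5)*4.8),int((v-120+.5)*4.8)),(0,0,255),cv2.MARKER_CROSS,12,1)
cv2.imwrite("pics/w6c.png",b)
```

```text
t 8.05 pos [ 0.5392 -0.0602  0.0999] rpy [-1.571e+00 -1.000e-03 -2.460e-01] F [-0.4  0.3 -0.2] T [-0.   -0.03  0.03] gap 0.0585 q [-0.18  0.21  1.55 -0.    1.39  0.07]
[[179.9 130.6]
 [324.2 130.7]
 [201.9 163.5]
 [301.7 163.6]]
```

View pics/w6c.png

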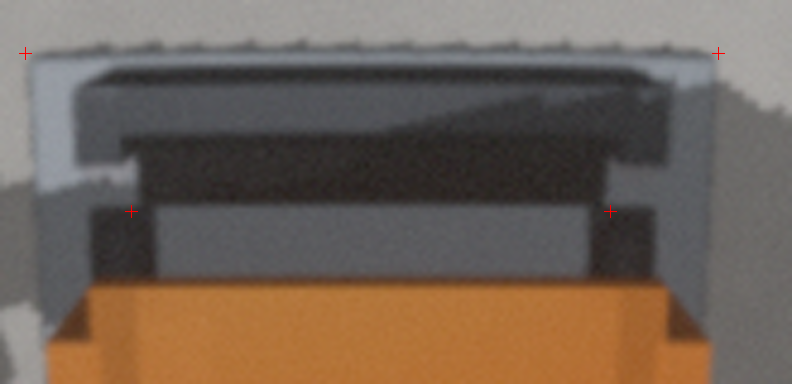

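```bash
python3 -m handwheel '[-0.007,0.1,-0.012,0,0,0,-0.007,0.2,-0.012,0,0,0,-0.007,0.27,-0.012,0,0,0,-0.007,0.27,-0.012,0,0,0,-0.007,0.27,-0.012,0,0,0]'
python3 - <<'E'
from go import *
s=show();c=manip.capture("wrist");c=manip.capture("wrist");s=show();a=c["frame"][:,:,::-1].copy();cv2.imwrite("pics/w7.png",a)
cv2.imwrite("pics/w7c.png",cv2.resize(a[110:345,165:345],None,fx=2.5,fy=2.5,interpolation=cv2.INTER_CUBIC))
to(.5379,-.0617,.044,-.248)
E
```

```text
time_s: 8.72
ee_pos: [0.5375, -0.0623, 0.0586]
tcp_rot: [-1.571, -0.0, -0.248]
wrist_force: [0.5, -0.1, -1.1]
finger_gap: 0.0585
t 8.72 pos [ 0.5375 -0.0623  0.0586] rpy [-1.571 -0.    -0.248] F [ 0.5 -0.1 -1.1] T [-0.07 -0.02 -0.01] gap 0.0585 q [-0.18  0.25  1.58 -0.    1.31  0.06]
t 8.82 pos [ 0.5376 -0.0623  0.0589] rpy [-1.571e+00 -1.000e-03 -2.480e-01] F [ 0.5 -0.4 -0.1] T [ 0.03 -0.01  0.01] gap 0.0584 q [-0.18  0.25  1.58 -0.    1.31  0.06]
t 8.82 pos [ 0.5376 -0.0623  0.0589] rpy [-1.571e+00 -1.000e-03 -2.480e-01] F [ 0.5 -0.4 -0.1] T [ 0.03 -0.01  0.01] gap 0.0584 q [-0.18  0.25  1.58 -0.    1.31  0.06]
shift share [0.001 0.099 0.004] turn share [0.    0.    0.001]
```

View pics/w7c.png

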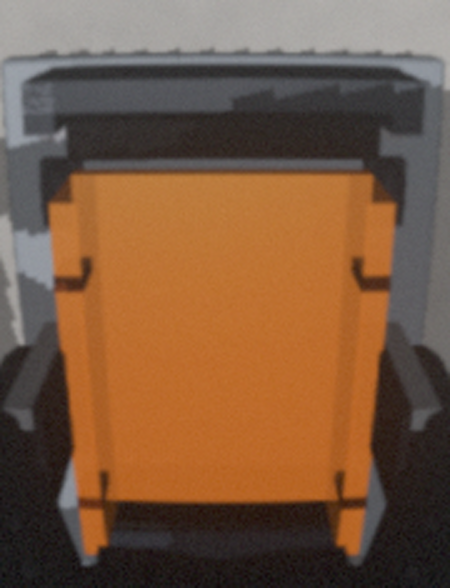

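```bash
python3 -m handwheel '[0.001,0.03,0.002,0,0,0,0.001,0.06,0.002,0,0,0,0.001,0.085,0.002,0,0,0,0.001,0.095,0.002,0,0,0,0.001,0.095,0.002,0,0,0]'; python3 go.py .5379 -.0617 .0431 -.248
```

```text
time_s: 9.45
ee_pos: [0.5375, -0.0619, 0.044]
tcp_rot: [-1.571, -0.0, -0.248]
wrist_force: [-0.5, -0.2, -1.2]
finger_gap: 0.0586
t 9.45 pos [ 0.5375 -0.0619  0.044 ] rpy [-1.571 -0.    -0.248] F [-0.5 -0.2 -1.2] T [ 0.01 -0.   -0.03] gap 0.0586 q [-0.18  0.27  1.59 -0.    1.28  0.06]
shift share [0.002 0.006 0.002] turn share [0. 0. 0.]
```

```bash
python3 -m handwheel '[0,0.004,0,0,0,0,0,0.007,0,0,0,0,0,0.007,0,0,0,0]'; python3 go.py
```

```text
time_s: 9.82
ee_pos: [0.5377, -0.062, 0.0436]
tcp_rot: [-1.571, -0.001, -0.248]
wrist_force: [-3.3, 1.0, 5.9]
finger_gap: 0.0587
t 9.82 pos [ 0.5377 -0.062   0.0436] rpy [-1.571e+00 -1.000e-03 -2.480e-01] F [-3.3  1.   5.9] T [-0.02  0.38 -0.02] gap 0.0587 q [-0.18  0.27  1.59 -0.    1.28  0.06]
```

```bash
python3 -m handwheel '[0,0,0,0,0,0,0,0,0,0,0,0,0,0,0,0,0,0,0,0,0,0,0,0,0,0,0,0,0,0]' -1; python3 -m handwheel '[0,-0.1,0,0,0,0,0,-0.25,0,0,0,0,0,-0.5,0,0,0,0,0,-0.7,0,0,0,0,0,-0.8,0,0,0,0,0,-0.8,0,0,0,0]';python3 - <<'E'
from go import *
s=show();c=manip.capture("wrist");c=manip.capture("wrist");s=show();a=c["frame"][:,:,::-1].copy();cv2.imwrite("pics/w8.png",a)
cv2.imwrite("pics/w8c.png",cv2.resize(a[110:345,165:345],None,fx=2.5,fy=2.5,interpolation=cv2.INTER_CUBIC))
to(.5095,-.1736,.13,.7)
E
```

```text
time_s: 10.45
ee_pos: [0.5375, -0.0619, 0.0429]
tcp_rot: [-1.571, -0.0, -0.248]
wrist_force: [-1.1, 0.8, 0.7]
finger_gap: 0.0851
time_s: 11.2
ee_pos: [0.5379, -0.062, 0.1641]
tcp_rot: [-1.571, -0.002, -0.248]
wrist_force: [-0.1, -0.8, -0.6]
finger_gap: 0.0856
t 11.2 pos [ 0.5379 -0.062   0.1641] rpy [-1.571 -0.002 -0.248] F [-0.1 -0.8 -0.6] T [-0.03 -0.02  0.03] gap 0.0856 q [-0.18  0.14  1.48 -0.    1.51  0.06]
t 11.3 pos [ 0.537  -0.0619  0.1618] rpy [-1.571  0.002 -0.248] F [0.7 0.3 0.2] T [-0.02  0.03  0.01] gap 0.0854 q [-0.18  0.14  1.49 -0.    1.51  0.06]
t 11.3 pos [ 0.537  -0.0619  0.1618] rpy [-1.571  0.002 -0.248] F [0.7 0.3 0.2] T [-0.02  0.03  0.01] gap 0.0854 q [-0.18  0.14  1.49 -0.    1.51  0.06]
shift share [ 0.006  0.212 -0.767] turn share [-0.001 -0.905 -0.002]
```

View pics/w8.png

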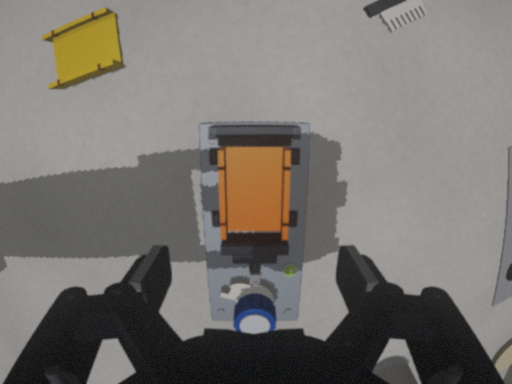

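```bash
python3 -m handwheel '[0,0,-0.25,0,-0.17,0,0,0,-0.5,0,-0.34,0,0,0.1,-0.767,0,-0.5,0,0,0.2,-0.767,0,-0.66,0,0,0.2,-0.767,0,-0.81,0,0,0.2,-0.767,0,-0.81,0,0,0.2,-0.767,0,-0.81,0]' -1
python3 - <<'E'
from go import *
s=show();c=manip.capture("top");c=manip.capture("wrist");a=c["frame"][:,:,::-1].copy();cv2.imwrite("pics/w9.png",a)
to(.5095,-.1736,.062,.6)
E
```

```text
time_s: 12.18
ee_pos: [0.5091, -0.1733, 0.1324]
tcp_rot: [-1.57, 0.001, 0.598]
wrist_force: [0.2, -0.2, -0.1]
finger_gap: 0.0857
t 12.18 pos [ 0.5091 -0.1733  0.1324] rpy [-1.57e+00  1.00e-03  5.98e-01] F [ 0.2 -0.2 -0.1] T [ 0.03 -0.03  0.1 ] gap 0.0857 q [-0.4   0.16  1.53 -0.    1.45 -0.99]
t 12.28 pos [ 0.5093 -0.1733  0.1329] rpy [-1.571  0.     0.599] F [ 0.4  0.3 -0.2] T [ 0.04 -0.03  0.07] gap 0.0851 q [-0.4   0.16  1.53 -0.    1.45 -1.  ]
shift share [ 0.     0.472 -0.003] turn share [-0.    -0.001 -0.   ]
```

View pics/w9.png

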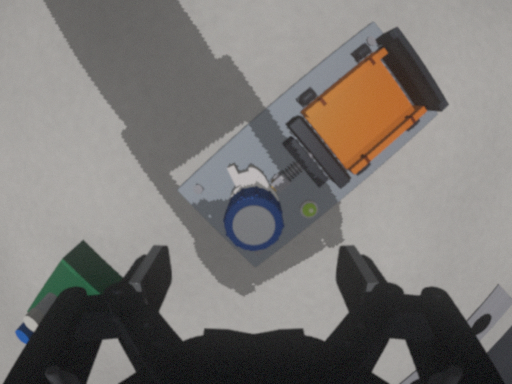

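Run:
```python
from go import *
s=show();R=Rs(s);c=manip.capture("wrist");a=c["frame"][:,:,::-1].copy()
print(wray(c,s["ee_pos"],R,[[253.5,224.5]],.072), wproj(c,s["ee_pos"],R,[[.5095,-.1736,.072]]))
cv2.imwrite("pics/w9c.png",cv2.resize(a[130:270,170:350],None,fx=4,fy=4,interpolation=cv2.INTER_CUBIC))
```

```text
t 12.28 pos [ 0.5093 -0.1733  0.1329] rpy [-1.571  0.     0.599] F [ 0.4  0.3 -0.2] T [ 0.04 -0.03  0.07] gap 0.0851 q [-0.4   0.16  1.53 -0.    1.45 -1.  ]
[[ 0.51009652 -0.17424351  0.072     ]] [[253.3034053  223.29179128]]
```

View pics/w9c.png

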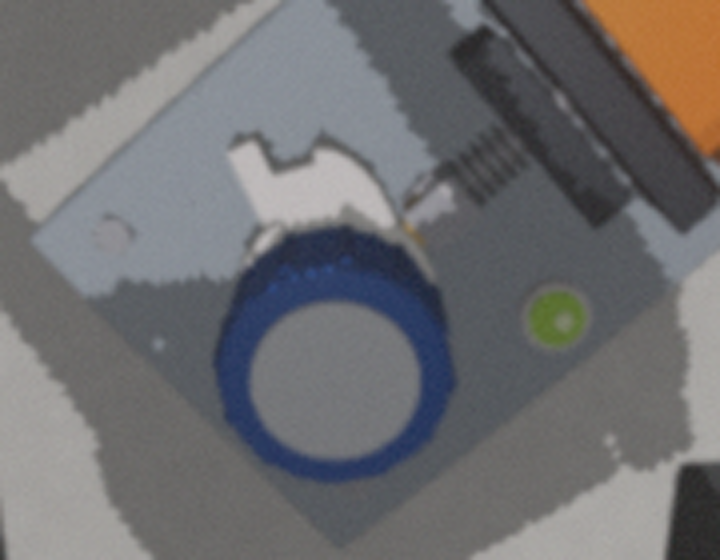

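Run:
```python
from go import *
s=show();R=Rs(s);c=manip.capture("wrist")
f=lambda U,V:((U+.5)/4-.5+170,(V+.5)/4-.5+130)
P=wray(c,s["ee_pos"],R,[f(285,168),f(262,155),f(320,145),f(412,230)],.033)
ax=np.array([.510,-.174])
for p in P: d=p[:2]-ax; print(np.hypot(*d).round(4),np.arctan2(d[1],d[0]).round(3))
to(.510,-.174,.062,.6)
```

```text
t 12.32 pos [ 0.5093 -0.1734  0.1329] rpy [-1.571  0.     0.599] F [ 0.7  0.1 -0.1] T [0.04 0.04 0.01] gap 0.0852 q [-0.4   0.16  1.53 -0.    1.45 -1.  ]
0.0285 2.517
0.0325 2.616
0.0314 2.266
0.0207 1.38
t 12.38 pos [ 0.5093 -0.1734  0.133 ] rpy [-1.571 -0.     0.6  ] F [ 0.9  1.4 -0.3] T [-0.01 -0.01 -0.03] gap 0.0854 q [-0.4   0.16  1.53 -0.    1.45 -1.  ]
shift share [ 0.001  0.474 -0.006] turn share [ 0. -0.  0.]
```

```bash
python3 -m handwheel '[0.001,0.2,-0.006,0,0,0,0.001,0.4,-0.006,0,0,0,0.001,0.474,-0.006,0,0,0,0.001,0.474,-0.006,0,0,0,0.001,0.474,-0.006,0,0,0]'; python3 go.py .51 -.174 .062 .6;  python3 -m handwheel '[0,0,0,0,0,0,0,0,0,0,0,0,0,0,0,0,0,0,0,0,0,0,0,0,0,0,0,0,0,0,0,0,0,0,0,0,0,0,0,0,0,0,0,0,0,0,0,0]' 1; python3 go.py
```

```text
time_s: 13.0
ee_pos: [0.5107, -0.1744, 0.0634]
tcp_rot: [-1.573, -0.001, 0.6]
wrist_force: [-0.4, 0.0, -0.1]
finger_gap: 0.0855
t 13.0 pos [ 0.5107 -0.1744  0.0634] rpy [-1.573e+00 -1.000e-03  6.000e-01] F [-0.4  0.  -0.1] T [ 0.02 -0.01  0.03] gap 0.0855 q [-0.4   0.24  1.58 -0.    1.31 -1.  ]
shift share [-0.002  0.009  0.005] turn share [0.002 0.    0.001]
time_s: 14.0
ee_pos: [0.51, -0.1744, 0.0626]
tcp_rot: [-1.571, 0.0, 0.6]
wrist_force: [-3.8, -0.3, 6.3]
finger_gap: 0.0383
t 14.0 pos [ 0.51   -0.1744  0.0626] rpy [-1.571  0.     0.6  ] F [-3.8 -0.3  6.3] T [ 0.01  0.49 -0.04] gap 0.0383 q [-0.4   0.24  1.58 -0.    1.31 -1.  ]
```

```bash
python3 -m handwheel '[0,0,0,0,0.08,0,0,0,0,0,0.16,0,0,0,0,0,0.24,0,0,0,0,0,0.32,0,0,0,0,0,0.4,0,0,0,0,0,0.4,0]'
python3 - <<'E'
from go import *
s=show();c=manip.capture("wrist");a=c["frame"][:,:,::-1].copy();cv2.imwrite("pics/k1.png",a);show()
E
```

```text
time_s: 14.75
ee_pos: [0.5099, -0.1743, 0.0626]
tcp_rot: [-1.571, -0.0, 0.181]
wrist_force: [-4.2, -0.5, 5.7]
finger_gap: 0.0385
t 14.75 pos [ 0.5099 -0.1743  0.0626] rpy [-1.571 -0.     0.181] F [-4.2 -0.5  5.7] T [0.01 0.48 0.02] gap 0.0385 q [-0.4   0.24  1.58 -0.    1.32 -0.58]
t 14.8 pos [ 0.5099 -0.1744  0.0626] rpy [-1.571 -0.     0.181] F [-2.4 -0.1  5.3] T [-0.05  0.53  0.03] gap 0.0384 q [-0.4   0.24  1.58 -0.    1.32 -0.58]
```

View pics/k1.png

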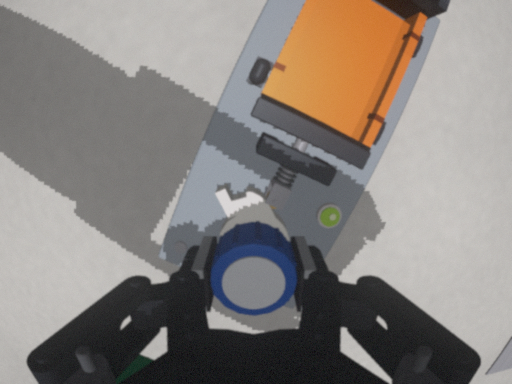

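```bash
python3 -m handwheel '[0,0,0,0,0.06,0,0,0,0,0,0.12,0,0,0,0,0,0.18,0,0,0,0,0,0.24,0,0,0,0,0,0.3,0,0,0,0,0,0.36,0,0,0,0,0,0.36,0]'
python3 - <<'E'
from go import *
s=show();c=manip.capture("wrist");a=c["frame"][:,:,::-1].copy();cv2.imwrite("pics/k2.png",a);show()
E
```

```text
time_s: 15.68
ee_pos: [0.5099, -0.1744, 0.0626]
tcp_rot: [-1.571, -0.0, -0.196]
wrist_force: [-2.7, 0.8, 6.0]
finger_gap: 0.0382
t 15.68 pos [ 0.5099 -0.1744  0.0626] rpy [-1.571 -0.    -0.196] F [-2.7  0.8  6. ] T [-0.07  0.52  0.1 ] gap 0.0382 q [-0.4   0.24  1.58 -0.    1.32 -0.2 ]
t 15.72 pos [ 0.5099 -0.1744  0.0626] rpy [-1.571 -0.    -0.195] F [-3.9  0.7  5. ] T [0.03 0.55 0.15] gap 0.0383 q [-0.4   0.24  1.58 -0.    1.32 -0.2 ]
```

View pics/k2.png

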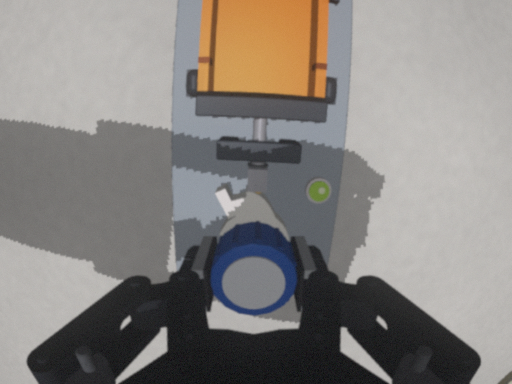

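```bash
python3 -m handwheel '[0,0,0,0,0.04,0,0,0,0,0,0.08,0,0,0,0,0,0.12,0,0,0,0,0,0.15,0,0,0,0,0,0.15,0]'
python3 - <<'E'
from go import *
s=show();c=manip.capture("wrist");a=c["frame"][:,:,::-1].copy();cv2.imwrite("pics/k3.png",cv2.resize(a[80:260,170:350],None,fx=3.3,fy=3.3,interpolation=cv2.INTER_CUBIC));show()
E
```

```text
time_s: 16.35
ee_pos: [0.5099, -0.1744, 0.0626]
tcp_rot: [-1.571, -0.0, -0.353]
wrist_force: [-4.7, 0.3, 5.6]
finger_gap: 0.0387
t 16.35 pos [ 0.5099 -0.1744  0.0626] rpy [-1.571 -0.    -0.353] F [-4.7  0.3  5.6] T [ 0.03  0.74 -0.01] gap 0.0387 q [-0.4   0.24  1.58 -0.    1.32 -0.04]
t 16.4 pos [ 0.5099 -0.1744  0.0626] rpy [-1.571 -0.    -0.353] F [-3.7  0.2  5.6] T [-0.01  0.42 -0.07] gap 0.0386 q [-0.4   0.24  1.58 -0.    1.32 -0.04]
```

View pics/k3.png

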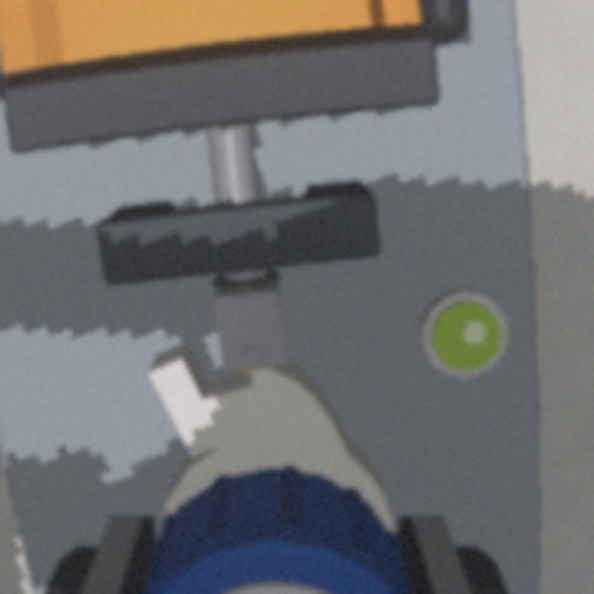

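```bash
for i in 1 2; do python3 -m handwheel '[0,0,0,0,0.012,0,0,0,0,0,0.024,0,0,0,0,0,0.024,0]' >/dev/null
python3 - <<'E'
from go import *
s=show();c=manip.capture("wrist");a=c["frame"][:,:,::-1].copy();cv2.imwrite("pics/k4_$i.png",cv2.resize(a[80:260,170:350],None,fx=3.3,fy=3.3,interpolation=cv2.INTER_CUBIC));show()
E
done
```

```text
t 16.77 pos [ 0.5099 -0.1744  0.0626] rpy [-1.571 -0.    -0.378] F [-3.1  0.5  5.3] T [-0.03  0.52 -0.13] gap 0.0383 q [-0.4   0.24  1.58 -0.    1.32 -0.02]
t 16.82 pos [ 0.5099 -0.1744  0.0626] rpy [-1.571 -0.    -0.378] F [-3.8 -0.7  5.9] T [-0.04  0.53 -0.13] gap 0.0382 q [-0.4   0.24  1.58 -0.    1.32 -0.02]
t 17.2 pos [ 0.51   -0.1744  0.0626] rpy [-1.571e+00 -1.000e-03 -4.030e-01] F [-2.7 -0.8  4.7] T [ 0.04  0.53 -0.26] gap 0.0387 q [-0.4   0.24  1.58 -0.    1.31  0.01]
t 17.25 pos [ 0.51   -0.1744  0.0626] rpy [-1.571 -0.    -0.403] F [-3.5  0.3  6. ] T [ 0.03  0.57 -0.25] gap 0.0387 q [-0.4   0.24  1.58 -0.    1.31  0.01]
```

View pics/k4_2.png

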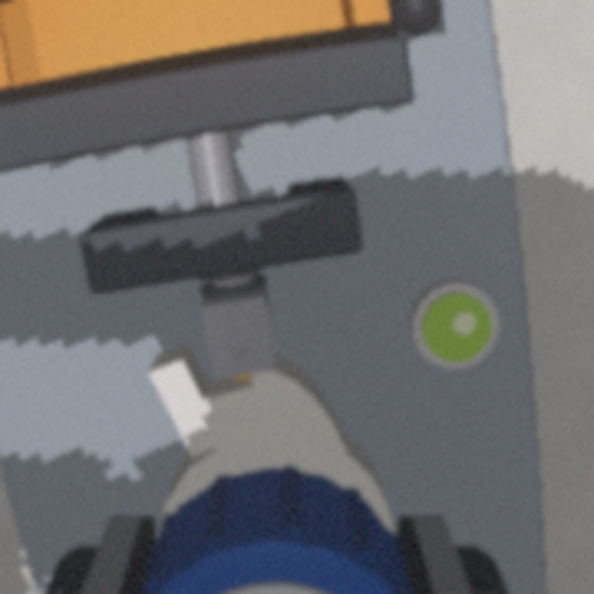

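```bash
for i in 1 2; do python3 -m handwheel '[0,0,0,0,0.01,0,0,0,0,0,0.02,0,0,0,0,0,0.02,0]' >/dev/null
python3 - <<'E'
from go import *
s=show();c=manip.capture("wrist");a=c["frame"][:,:,::-1].copy();cv2.imwrite("pics/k5_$i.png",cv2.resize(a[80:260,170:350],None,fx=3.3,fy=3.3,interpolation=cv2.INTER_CUBIC));show()
E
done
```

```text
t 17.62 pos [ 0.51   -0.1744  0.0626] rpy [-1.571e+00 -1.000e-03 -4.240e-01] F [-3.2 -0.3  5.1] T [ 0.06  0.5  -0.25] gap 0.0384 q [-0.4   0.24  1.58 -0.    1.31  0.03]
t 17.68 pos [ 0.5099 -0.1744  0.0626] rpy [-1.571 -0.    -0.424] F [-2.5 -0.4  5.3] T [ 0.02  0.51 -0.29] gap 0.0385 q [-0.4   0.24  1.58 -0.    1.31  0.03]
t 18.05 pos [ 0.51   -0.1744  0.0626] rpy [-1.571e+00 -1.000e-03 -4.450e-01] F [-2.5 -0.7  6.8] T [ 0.03  0.49 -0.29] gap 0.0381 q [-0.4   0.24  1.58 -0.    1.31  0.05]
t 18.1 pos [ 0.51   -0.1744  0.0626] rpy [-1.571e+00 -1.000e-03 -4.450e-01] F [-2.9 -0.7  5.6] T [-0.01  0.47 -0.32] gap 0.0389 q [-0.4   0.24  1.58 -0.    1.31  0.05]
```

View pics/k5_2.png

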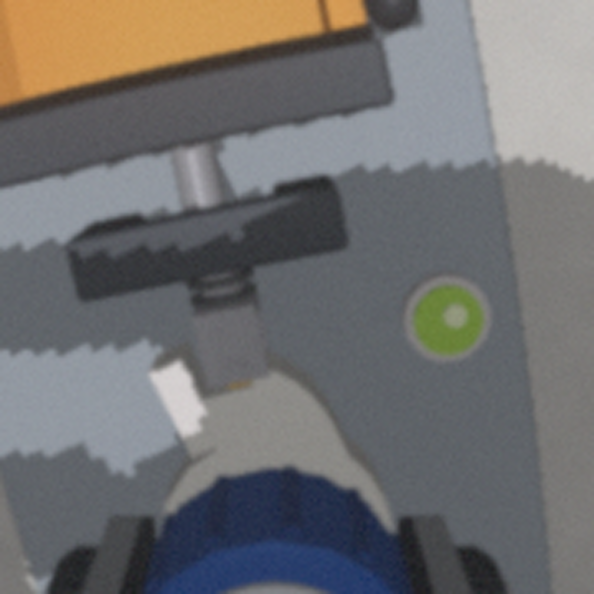

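```bash
for i in 1 2; do python3 -m handwheel '[0,0,0,0,0.008,0,0,0,0,0,0.015,0,0,0,0,0,0.015,0]' >/dev/null
python3 - <<'E'
from go import *
s=show();c=manip.capture("wrist");a=c["frame"][:,:,::-1].copy();cv2.imwrite("pics/k6_$i.png",cv2.resize(a[80:260,170:350],None,fx=3.3,fy=3.3,interpolation=cv2.INTER_CUBIC));show()
E
done
```

```text
t 18.48 pos [ 0.5099 -0.1744  0.0626] rpy [-1.571 -0.    -0.461] F [-3.7 -0.5  5.4] T [-0.01  0.58 -0.18] gap 0.0386 q [-0.4   0.24  1.58 -0.    1.32  0.06]
t 18.52 pos [ 0.5099 -0.1744  0.0626] rpy [-1.571 -0.    -0.461] F [-3.5  0.2  5.5] T [ 0.05  0.54 -0.19] gap 0.0388 q [-0.4   0.24  1.58 -0.    1.32  0.06]
t 18.9 pos [ 0.5099 -0.1744  0.0626] rpy [-1.571 -0.    -0.476] F [-3.  -0.6  5.8] T [ 0.01  0.51 -0.15] gap 0.0382 q [-0.4   0.24  1.58 -0.    1.32  0.08]
t 18.95 pos [ 0.5099 -0.1744  0.0626] rpy [-1.571 -0.    -0.476] F [-3.2 -0.2  5.2] T [ 0.02  0.53 -0.08] gap 0.0386 q [-0.4   0.24  1.58 -0.    1.32  0.08]
```

View pics/k6_2.png

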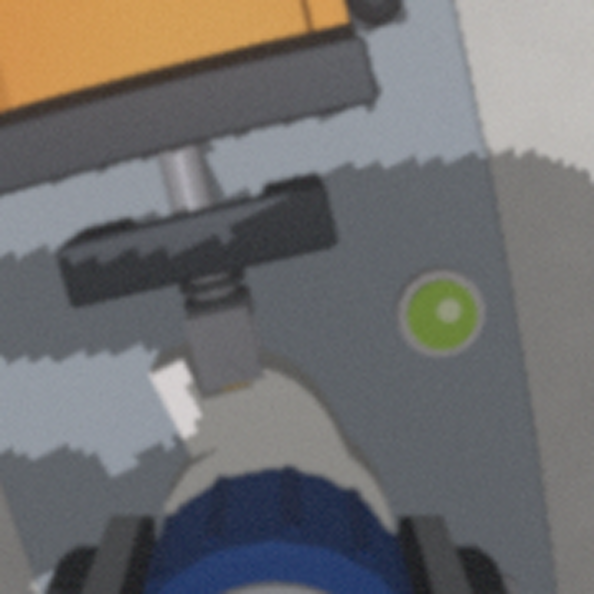

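```bash
python3 -m handwheel '[0,0,0,0,0.01,0,0,0,0,0,0.01,0,0,0,0,0,0.01,0]' >/dev/null
python3 - <<'E'
from go import *
for i in range(4): show();c=manip.capture("wrist")
E
```

```text
t 19.32 pos [ 0.5099 -0.1744  0.0626] rpy [-1.571 -0.    -0.487] F [-3.4  0.5  6.1] T [-0.01  0.55 -0.08] gap 0.0387 q [-0.4   0.24  1.58 -0.    1.32  0.09]
t 19.38 pos [ 0.5099 -0.1744  0.0626] rpy [-1.571 -0.    -0.487] F [-3.5 -0.5  5.2] T [ 0.03  0.57 -0.07] gap 0.0387 q [-0.4   0.24  1.58 -0.    1.32  0.09]
t 19.43 pos [ 0.5099 -0.1744  0.0626] rpy [-1.571 -0.    -0.487] F [-3.5 -0.3  5. ] T [-0.04  0.55 -0.03] gap 0.0383 q [-0.4   0.24  1.58 -0.    1.32  0.09]
t 19.48 pos [ 0.5099 -0.1744  0.0626] rpy [-1.571 -0.    -0.487] F [-3.3 -1.5  6.5] T [-0.04  0.59 -0.03] gap 0.0387 q [-0.4   0.24  1.58 -0.    1.32  0.09]
```

```bash
python3 -m handwheel '[0,0,0,0,0,0,0,0,0,0,0,0,0,0,0,0,0,0,0,0,0,0,0,0,0,0,0,0,0,0]' -1
python3 - <<'E'
from go import *
s=show();c=manip.capture("wrist");a=c["frame"][:,:,::-1].copy();cv2.imwrite("pics/k7.png",cv2.resize(a[80:260,170:350],None,fx=3.3,fy=3.3,interpolation=cv2.INTER_CUBIC));show()
E
```

```text
time_s: 20.15
ee_pos: [0.5099, -0.1741, 0.0619]
tcp_rot: [-1.571, -0.0, -0.487]
wrist_force: [0.3, 0.1, 0.4]
finger_gap: 0.0853
t 20.15 pos [ 0.5099 -0.1741  0.0619] rpy [-1.571 -0.    -0.487] F [0.3 0.1 0.4] T [0.07 0.   0.04] gap 0.0853 q [-0.4   0.24  1.59 -0.    1.31  0.09]
t 20.2 pos [ 0.5099 -0.1741  0.0619] rpy [-1.571 -0.    -0.486] F [ 0.1 -0.6 -0.4] T [-0.04 -0.   -0.05] gap 0.0855 q [-0.4   0.24  1.59 -0.    1.31  0.09]
```

View pics/k7.png

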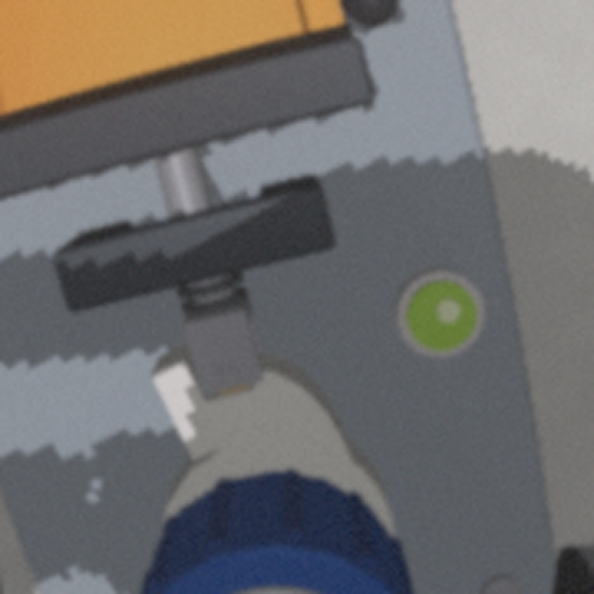

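```bash
python3 -m handwheel '[0,-0.15,0,0,0,0,0,-0.4,0,0,0,0,0,-0.7,0,0,0,0,0,-0.8,0,0,0,0,0,-0.8,0,0,0,0]'; python3 -m handwheel '[0,0,0,0,0,0,0,0,0,0,0,0,0,0,0,0,0,0,0,0,0,0,0,0,0,0,0,0,0,0,0,0,0,0,0,0]'
python3 - <<'E'
from go import *
s=show();c=manip.capture("wrist");a=c["frame"][:,:,::-1].copy();cv2.imwrite("pics/k8.png",cv2.resize(a[0:270,110:400],None,fx=2.2,fy=2.2,interpolation=cv2.INTER_CUBIC))
c=manip.capture("top");cv2.imwrite("pics/top9.png",c["frame"][:,:,::-1])
E
```

```text
time_s: 20.82
ee_pos: [0.5102, -0.1742, 0.1824]
tcp_rot: [-1.571, -0.002, -0.487]
wrist_force: [0.5, 0.9, -0.6]
finger_gap: 0.0853
time_s: 21.58
ee_pos: [0.5099, -0.1741, 0.1819]
tcp_rot: [-1.571, -0.0, -0.487]
wrist_force: [0.1, 0.6, -0.3]
finger_gap: 0.0856
t 21.57 pos [ 0.5099 -0.1741  0.1819] rpy [-1.571 -0.    -0.487] F [ 0.1  0.6 -0.3] T [ 0.06 -0.02 -0.01] gap 0.0856 q [-0.4   0.12  1.47 -0.    1.55  0.09]
```

View pics/k8.png

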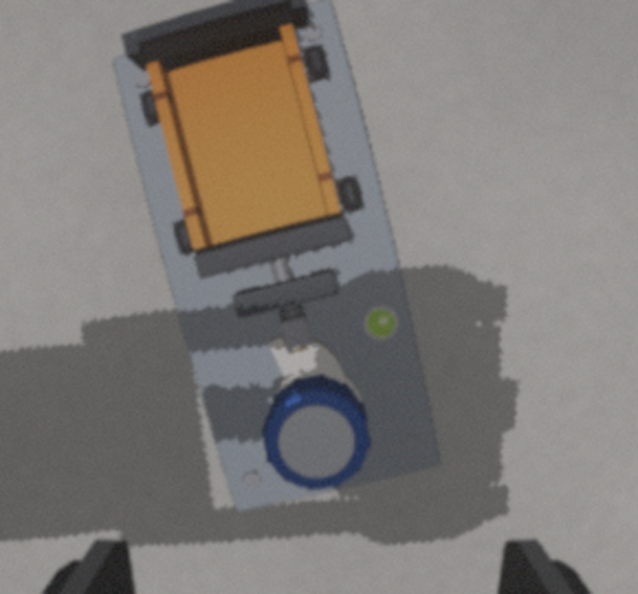

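View pics/top9.png

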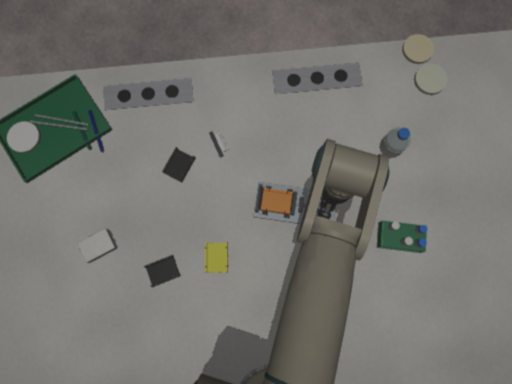

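```bash
python3 -c "
from rig import manip
print(manip.job_done())"
```

```text
the job is handed in; nothing more can be done
None
```

The tray is clamped in the stand and the job is handed in at about 21.6 s of the 61 s allowed.

- **Tray:** I took the orange tray, not the black or yellow look-alikes, and set it flat between the guides. Contact came at TCP height 43.6 mm, against 43.1 mm expected.
- **Knob:** I turned it clockwise about 1.09 rad in one grasp. The torque went from resisting on the slope, to about -0.3 N m past the crest, to about zero in the notch. I stopped there, with no sign of the stop tooth.
- **After letting go:** over a second later, with the gripper 12 cm clear, the wrist picture showed the roller still in the notch. The gate was against the tray, and the tray was flat against the gasket.
- **Other objects:** the top picture shows the comb, bottle, rack, slide box and look-alikes where they were.
- **Disagreements:** the top and wrist cameras differed by about 1–2 mm on the stand and by 2–3 mm on the tray; I used the wrist values. No check failed. The gate's travel was judged only from the pictures and torque, not measured.

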